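# Kit the prep tray to its drawn layout

### The job

Kit this tray to match the layout drawn on its liner: slide the two nested steel bowls, still nested, into the larger ring and the mortar into the smaller ring, keeping them flat on the tray and not lifting or tipping them, and lay the orange spatula down in its outline with the blade on the wide end. Each piece must end wholly inside its own outline without covering the line, and everything else on the trolley stays where it is.

Things in the scene. Friction and masses are not known exactly. Their poses are not given: they have to be found in the camera images.
- tray: flat aluminium tray, fixed, 400 mm (its x, away from the robot at yaw 0) by 600 mm (its y), lip 18 mm high and 4 mm thick, with a white paper liner carrying the drawn layout; its floor is 4 mm above the trolley top (z = 0). Origin: centre of the underside
- ring_large: larger ring drawn on the liner in dark line, 154 mm inside the line: the bowls' place (10 mm of paper showing all round when centred). In the far half of the tray, left or right. Origin: its centre, on the tray floor. Flat, no height
- ring_small: smaller ring drawn on the liner, 130 mm inside the line: the mortar's place (10 mm of paper showing all round when centred). In the far half of the tray, beside the larger ring. Origin: its centre, on the tray floor
- slot_mid (a point): middle of the spatula outline drawn on the liner along the tray's right end, 12 mm bigger all round than the spatula: x axis runs from the narrow handle end to the wide blade end (blade end away from the robot). On the tray floor
- slot_blade (a point): middle of the wide blade part of the spatula outline, 87.5 mm along x from slot_mid
- bowl_lower: outer one of two nested round steel bowls standing in the near half of the tray: flat foot 96 mm wide, rim 134 mm over its rolled edge, 52 mm tall, walls 3 mm, 0.22 kg. Origin: centre of the underside. Slides freely on the tray
- bowl_upper: inner of the two nested bowls, standing loosely on the floor of the outer one with about 4 to 8 mm play all round: foot 80 mm, rim 118 mm, 60 mm tall (its rim is 11 mm above the outer one's), walls and floor 3 mm, open inside, 0.18 kg. Origin: centre of the underside, 3 mm above the outer bowl's
- mortar: white ceramic mortar standing in the near half of the tray: round, foot 80 mm, rim 110 mm wide over its bead, 68 mm tall, walls 10 mm; open cavity 86 mm wide at the mouth and 50 mm deep (floor 18 mm above the underside, about 66 mm wide there), about 0.75 kg. Origin: centre of the underside. Slides freely on the tray
- spatula_mid (a point): middle of the spatula (half-way along and half-way up its handle there): one-piece orange silicone spatula 260 mm long lying flat on the trolley right of the tray; straight flat handle 18 mm wide, 13 mm thick; blade 85 mm long, 52 mm wide, 9 mm thick. x axis points from the handle to the blade, z up. The handle runs from 130 mm behind this point to 45 mm ahead of it; 0.09 kg
- spatula_blade (a point): middle of the spatula's blade, 87.5 mm along x from spatula_mid
- slot_tail (a point): handle end of the spatula outline, 120 mm behind slot_mid along its x
- spatula_tail (a point): point near the end of the spatula's handle, 120 mm behind spatula_mid along its x (half-way up)
- spatula: the same spatula; origin on its underside, 6.5 mm under spatula_mid
- chopstick_holder: wooden chopstick holder with chopsticks, 66 mm square and 100 mm tall (chopsticks to 210 mm), already standing in its own small square at the far left of the tray; leave it. Origin: centre of its underside
- wooden_spoon: wooden spoon 250 mm long lying beside the spatula on the right of the trolley, not wanted; leave it. Origin: underside, half-way along
- pestle: white ceramic pestle 146 mm long, 32 mm thick, lying beyond the tip of the spatula, right of the tray's far end; leave it. Origin: underside, half-way along
- sauce_dish: small white ceramic dish 84 mm wide, 28 mm tall, left of the tray; leave it. Origin: centre of underside
- sesame_jar: glass jar with steel cap, 68 mm wide, 110 mm tall, left of the tray; leave it. Origin: centre of underside
- soy_bottle: amber bottle 60 mm wide, 170 mm tall, left of the tray; leave it. Origin: centre of underside
Things that resemble listed ones, but are neither listed nor needed, are in the scene too. Leave any green look-alike of the mortar alone. Leave any pink look-alike of the bowl_upper alone.

How it is judged:
At the end, for the whole second after the job is handed in: Outer bowl within 10 mm of the larger ring's centre, inner bowl still level in it; mortar upright within 10 mm of the smaller ring's centre; spatula flat on the tray, its handle end and blade each within 12 mm (along and across) of those of its outline; all released and at rest (horizontal distance between bowl_lower and ring_large below 0.01 m and horizontal distance between bowl_upper and bowl_lower below 0.012 m and height (world z) of bowl_upper below 0.014 m and angle between each of bowl_lower, mortar's own z axis and vertical below 0.1 rad and angle between each of bowl_upper, spatula_mid's own z axis and vertical below 0.15 rad and horizontal distance between mortar and ring_small below 0.01 m and x of spatula_tail in the frame of slot_tail between -0.012 and 0.012 m and y of spatula_tail in the frame of slot_tail between -0.012 and 0.012 m and x of spatula_blade in the frame of slot_blade between -0.012 and 0.012 m and y of spatula_blade in the frame of slot_blade between -0.012 and 0.012 m and height (world z) of each of spatula_mid, spatula_blade below 0.018 m and linear speed of each of bowl_lower, bowl_upper, mortar, spatula below 0.02 m/s); the robot touches nothing.
It fails at once if the bowls or the mortar are lifted off the tray (by more than about 15 mm) or tipped (by more than about 17 degrees) (height (world z) of any of bowl_lower, mortar above 0.02 m or height (world z) of bowl_upper above 0.026 m or angle between any of bowl_lower, mortar, bowl_upper's own z axis and vertical above 0.3 rad).
It fails at once if the spatula is dropped or thrown (out of the fingers while more than 50 mm above the trolley top) (height (world z) of spatula_mid above 0.05 m and contact force between spatula and the fingers below 0.01 N).
It fails at once if anything else on the trolley is shifted by more than 25 mm or knocked over (distance of any of chopstick_holder, wooden_spoon, pestle, sauce_dish, sesame_jar, soy_bottle from where it was at the start of the episode above 0.025 m or angle between any of chopstick_holder, wooden_spoon, pestle, sauce_dish, sesame_jar, soy_bottle's own z axis and vertical above 0.4 rad).
It also fails if it takes over 72 s, if anything falls off the work surface, if the arm or the gripper's body presses on something with over 40 N, if the wrist force passes 120 N, or if a joint passes its speed limit or range.

### The arm

A 6-joint arm with a two-finger parallel gripper is mounted at the origin on the work surface. World frame = base frame: x ahead of the robot, y to its left, z up, the work surface at z = 0. Lengths are in m, angles in rad, forces in N, time in s.
With the tool pointing down it reaches from about 0.225 to 0.875 m from the base axis. Payload 3.4 kg.
Tool frame: the origin (TCP) lies where the fingers leave the gripper's body, on its centre line; the fingertips stand 73 mm ahead of it and the grasp point (between the pads) lies 54 mm ahead of it; x points along the fingers, y is the direction in which the jaws open and shut, and the axes are right-handed (so a half turn about x gives the same grasp; the last joint's range is limited). The gripper opens to 85 mm and grips with 20 to 120 N. Pads are 22 mm wide; open, the fingers measure 114 mm over their backs; the gripper's body (76 mm by 85 mm) begins 54 mm behind the grasp point. The pads swing forward as they close: fully open they stand 13 mm farther back than shut.
Start: joints at [-1.464, 0.276, 1.505, -0, 1.361, -0.121], TCP at [0.13, -0.56, 0.304] pointing down, gripper open.
Joint ranges: [-2.89, 2.89], [-0.75, 2.08], [0.22, 2.7], [-1.18, 4.32], [0.11, 2.71], [-2.7, 2.7]. Speed limits (rad/s): [2.57, 2.57, 3.14, 3.14, 3.14, 3.14].

### API

Orientations are given as a unit quaternion [w, x, y, z].
In Python, from rig import manip gives the robot as it stands.
- The arm moves only by the tool play_rows, never from a script. Its argument "steps" is a list of rows, each a list of 5 numbers: the closure, from 0 (fully open) to 1 (shut), then the shift along the tool's x, y, z as a fraction of full scale, then the turn about the tool's x as a fraction of full scale. In form: [[grip, tx, ty, tz, twist], ...]. A call has 1 to 20 rows; each row shifts and turns the commanded pose from where the row before left it, along the tool's axes as they then stand; what a row does not reach is not made up. Full scale, the value 1, is 0.03 m for a shift and 6 degrees for a turn. A row lasts 1/10 s, in which the tool goes at most 50 mm and 8.59 degrees, less where a joint would pass 70% of its speed; a pose out of reach is approached as far as the arm can. A call with a number of a shift or a turn outside -1 to 1 is refused whole. A call with a gripper value outside its range is refused whole. The fingers move at their own pace and stop on an object; "newtons" is the grip in N (left out, the last holds). Time passes only in rows, so rows that do not move let the fingers close. It gives the time, the measured TCP pose, the force and the opening at its end, in the units of the state.
- manip.get_state(): the state, without advancing time (a new reading comes with each control period).
- manip.get_image(name): name is "side" or "top"; returns (picture, depth): 420x560x3 uint8, red, green, blue; 420x560 float32, m along the optical axis (not along the pixel's ray), 0 where there is no reading.
- manip.camera_model(name): a dict with "mtx" (3x3 intrinsics, pixels), "k1" (the pictures are not rectified: a ray, as slopes to the right and down, at radius r is drawn at 1 + k1 r^2 times it, then the intrinsics apply), "R" (3x3) and "t" (3): a world point X has camera coordinates R X + t. Camera axes: x right, y down, z forward; pixel columns grow to the right and rows downward; lengths in m; the calibration is good to about 2 mm. A picture is of the moment at which its call begins. camera_model takes no time and is no camera call.
- manip.sign_off(): hands the job in, once; it reports no verdict.
Trained networks look in the newest picture that a camera, given by its name, has taken for a name from the list of things; names that differ only in an ending like _2 or _b are one class to them, and where a whole thing is asked for, a point or a joint stands for the part that bears it (a point fixed in the world has none). Each returns a list of dicts, best first, with "conf" (0 to 1); they miss things now and then, are a little off and sometimes report something else, mostly with a low value. They report only what shows in the picture. A call takes as long as a camera call. They do not tell look-alikes from the thing itself.
- manip.regions_of(camera, query): "mask" (420x560 bool, what is visible of it).
- manip.mark_of(camera, query): "location" ([x, y, z] in m, in the coordinates of the camera as it stood for that picture, good to about 4 mm: a listed point, or the origin of a listed thing).
The state is a dict: "clock": time; "qpos": joint angles; "qd": joint speeds; "effort": joint torques, N m; "position": TCP position; "ee_rot": TCP orientation; "contact_force": force on the tool from outside, world axes, zero at the start; "moment": the same for the moment, N m; "width": finger opening in m.
Only numpy, scipy, OpenCV 4.12 (cv2) and the standard library are available. Lean on these libraries where they do the work, as an engineer would, in place of code of your own. Each camera call takes 0.05 s, during which the arm holds its last target.

## Working session

There is one attempt and no reset: what is moved stays moved. The work goes in short steps, Python scripts to look and compute and a tool call to move; the robot and the scene stay as the last step left them, time stands still between calls to the robot, and variables do not carry over. Pictures are saved under pics/ and viewed, and the job is handed in when it is done.

Besides the shell and the picture viewer there is one more tool, called after "Request:" as name([rows], argument=value, ...), one row to a line, values as JSON. play_rows: Moves the arm, as the interface text tells. Its arguments: {"type":"object","properties":{"steps":{"type":"array","items":{"type":"array","items":{"type":"number"}}},"newtons":{"type":"number"}},"required":["steps"]}

```bash
ls; mkdir -p pics; python3 - <<'E'
from rig import manip
import cv2,numpy as np
print(manip.get_state())
for n in("top","side"):
    p,d=manip.get_image(n); cv2.imwrite(f"pics/{n}0.png",p[:,:,::-1]); print(n,manip.camera_model(n))
E
```

```text
pics
{'clock': 0.0, 'qpos': array([-1.46399956e+00,  2.76597384e-01,  1.50616351e+00, -7.39434282e-06,
        1.36068189e+00, -1.20987323e-01]), 'qd': array([ 0.00133722,  0.00030073, -0.00014425, -0.00092919, -0.00144542,
        0.00174111]), 'effort': array([ 7.23277371e-04, -4.16776335e+01, -2.45805162e+01,  8.68836241e-05,
        1.12345006e-02,  2.59879201e-06]), 'position': array([ 0.12980252, -0.55974237,  0.30302611]), 'ee_rot': array([ 0.07970623,  0.70252738,  0.08101447, -0.70252321]), 'contact_force': array([-0.98659128,  0.441162  ,  0.87931273]), 'moment': array([-0.03476817,  0.00268854, -0.00018643]), 'width': 0.08552214159802833}
top {'mtx': array([[482.58680107,   0.        , 286.58094468],
       [  0.        , 482.58680107, 207.83621739],
       [  0.        ,   0.        ,   1.        ]]), 'k1': -0.08575056710225061, 'R': array([[ 0.01318099, -0.99991015,  0.0024414 ],
       [-0.99733844, -0.01332211, -0.07168367],
       [ 0.07170975, -0.00149004, -0.99742443]]), 't': array([-0.04152072,  0.46326   ,  1.40018751])}
side {'mtx': array([[413.89027056,   0.        , 272.43734251],
       [  0.        , 413.89027056, 211.21837796],
       [  0.        ,   0.        ,   1.        ]]), 'k1': -0.08620145466677888, 'R': array([[-0.79509387, -0.6064763 , -0.00349744],
       [-0.28848065,  0.38325978, -0.87743425],
       [ 0.53348351, -0.69663365, -0.47968417]]), 't': array([0.32627438, 0.17471712, 1.21246341])}
```

View pics/top0.png

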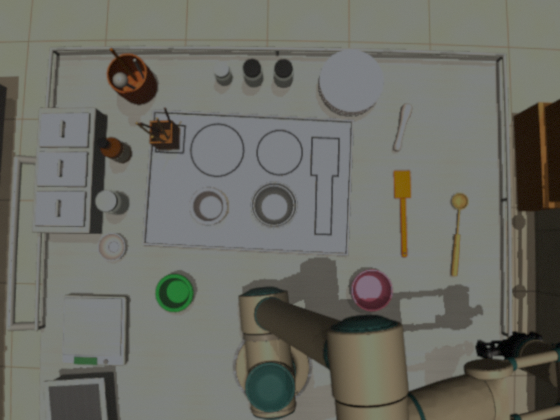

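View pics/side0.png

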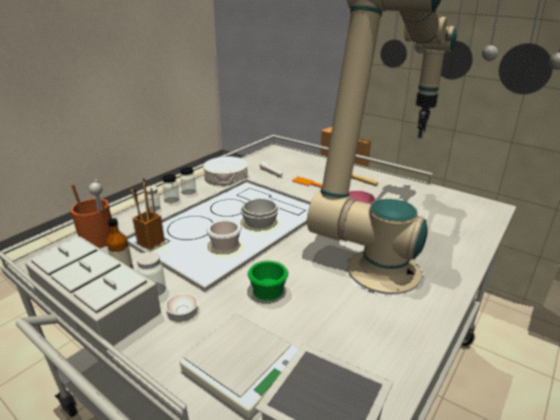

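```bash
cat > h.py <<'E'
from rig import manip
import cv2,numpy as np
from scipy.spatial.transform import Rotation as Ro
def cm(n):
    c=manip.camera_model(n); return c
def ray(n,uv):
    c=cm(n); uv=np.atleast_2d(np.array(uv,float))
    p=cv2.undistortPoints(uv.reshape(-1,1,2),c["mtx"],np.array([c["k1"],0,0,0,0.])).reshape(-1,2)
    return np.c_[p,np.ones(len(p))]
def at_z(n,uv,z):
    c=cm(n); r=ray(n,uv); R,t=c["R"],c["t"]
    o=-R.T@t; d=r@R
    s=(z-o[2])/d[:,2]
    return o+s[:,None]*d
def w2px(n,X):
    c=cm(n); X=np.atleast_2d(np.array(X,float))
    rv,_=cv2.Rodrigues(c["R"])
    return cv2.projectPoints(X,rv,c["t"],c["mtx"],np.array([c["k1"],0,0,0,0.]))[0].reshape(-1,2)
def c2w(n,x):
    c=cm(n); return c["R"].T@(np.array(x)-c["t"])
def tool():
    s=manip.get_state(); q=s["ee_rot"]; R=Ro.from_quat([q[1],q[2],q[3],q[0]]).as_matrix()
    return s,R
E
python3 - <<'E'
from h import *
for q in "ring_large ring_small slot_mid slot_blade slot_tail bowl_lower bowl_upper mortar spatula_mid spatula_blade spatula_tail".split():
    for m in manip.mark_of("top",q)[:4]:
        print(q,round(m["conf"],2),c2w("top",m["location"]).round(4),w2px("top",c2w("top",m["location"])).round(0))
s,R=tool(); print(s['clock'],R.round(3))
E
```

```text
ring_large 0.76 [0.6343 0.1764 0.0046] [[217. 150.]]
ring_large 0.36 [ 0.4495 -0.3834  0.0078] [[404. 214.]]
ring_small 0.76 [ 0.6264 -0.0145  0.0019] [[280. 154.]]
slot_mid 0.6 [ 0.534  -0.1485 -0.    ] [[325. 185.]]
slot_blade 0.86 [ 0.6228 -0.1498  0.0035] [[326. 156.]]
slot_blade 0.54 [0.4698 0.0014 0.0078] [[274. 206.]]
bowl_lower 0.34 [ 0.6309 -0.0142  0.0032] [[280. 152.]]
bowl_upper 0.96 [0.4687 0.0012 0.0064] [[274. 206.]]
bowl_upper 0.71 [ 0.2332 -0.275  -0.0035] [[367. 287.]]
bowl_upper 0.47 [ 0.3933 -0.5428 -0.0016] [[456. 234.]]
mortar 0.83 [0.2191 0.2806 0.0022] [[178. 289.]]
mortar 0.81 [0.4608 0.1845 0.006 ] [[212. 208.]]
spatula_mid 0.57 [ 0.4522 -0.382   0.0084] [[403. 213.]]
spatula_mid 0.23 [0.4684 0.003  0.0057] [[274. 206.]]
spatula_blade 0.73 [ 0.5454 -0.3784 -0.    ] [[401. 183.]]
spatula_blade 0.56 [ 0.3328 -0.382   0.007 ] [[403. 254.]]
spatula_blade 0.26 [0.3477 0.4772 0.002 ] [[114. 245.]]
spatula_tail 0.58 [ 0.3347 -0.3813  0.0106] [[403. 253.]]
spatula_tail 0.35 [0.3495 0.4776 0.0018] [[114. 244.]]
0.65 [[ 0.     0.226 -0.974]
 [-0.    -0.974 -0.226]
 [-1.     0.     0.   ]]
```

Top view: the tray spans about (145-350, 113-254). The nested bowls are at (274,205) and the mortar at (210,206). The large ring is at (217,150), the small ring at (280,152), the slot at (325,185) and the spatula at (403,213). The green mortar look-alike is at (175,292) and the pink bowl at (370,288), and I'll leave both alone. Next I'll refine these positions on a metric ortho view.

```bash
cat >> h.py <<'E'
def ortho(n,p,z,x0,x1,y0,y1,res=0.001):
    # image rows: x decreasing downwards ; cols: y decreasing to right
    xs=np.arange(x1,x0,-res); ys=np.arange(y1,y0,-res)
    X,Y=np.meshgrid(xs,ys,indexing="ij")
    uv=w2px(n,np.c_[X.ravel(),Y.ravel(),np.full(X.size,z)]).astype(np.float32).reshape(*X.shape,2)
    return cv2.remap(p,uv[...,0],uv[...,1],cv2.INTER_CUBIC)
E
python3 - <<'E'
from h import *
p=cv2.imread("pics/top0.png")
o=ortho("top",p,0.004,0.32,0.77,-0.43,0.36)
cv2.imwrite("pics/ortho0.png",cv2.convertScaleAbs(o,alpha=1.6))
E
```

```text
(no output)
```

View pics/ortho0.png

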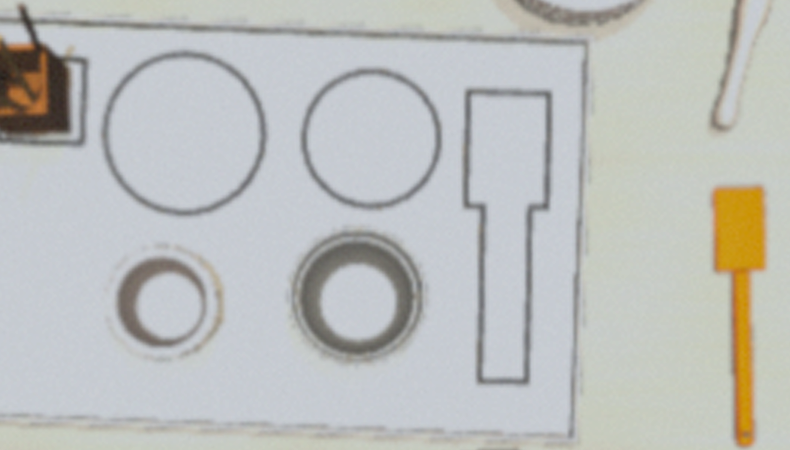

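```bash
cat > fit.py <<'E'
from h import *
from scipy.optimize import least_squares
def dark(o):
    g=cv2.cvtColor(o,cv2.COLOR_BGR2GRAY).astype(float)
    return g<0.75*cv2.medianBlur(g.astype(np.uint8),51)
def circ(o,x1,y1,c,r,tol=.012):
    m=dark(o); i,j=np.nonzero(m); P=np.c_[x1-(i+0.)*.001,y1-(j+0.)*.001]
    k=abs(np.hypot(*(P-c).T)-r)<tol
    s=least_squares(lambda q:np.hypot(*(P[k]-q[:2]).T)-q[2],[*c,r],loss="soft_l1",f_scale=.002)
    return s.x,k.sum()
E
python3 - <<'E'
from fit import *
p=cv2.imread("pics/top0.png")
o=ortho("top",p,0.004,0.32,0.77,-0.43,0.36)
print("L",circ(o,.77,.36,(.637,.175),.079)); print("S",circ(o,.77,.36,(.631,-.0115),.067))
m=dark(o)[80:395,455:560].astype(np.uint8)
n,l,st,_=cv2.connectedComponentsWithStats(m,connectivity=8); k=1+st[1:,4].argmax()
c=max(cv2.findContours((l==k).astype(np.uint8),cv2.RETR_EXTERNAL,cv2.CHAIN_APPROX_NONE)[0],key=cv2.contourArea)
pp=cv2.fillPoly(np.zeros_like(m),[c],1)
def axis(pp,i0,j0,z,back,mid):
    i,j=np.nonzero(pp); P=np.c_[.77-(i+i0)*.001,.36-(j+j0)*.001]
    A=[]
    xs=np.unique(P[:,0]); ce=np.array([[x,P[P[:,0]==x,1].min()/2+P[P[:,0]==x,1].max()/2] for x in xs])[6:-6]
    f=np.polyfit(ce[:,0],ce[:,1],1); print("slope",f,"x range",xs.min(),xs.max(),"mid",(xs.min()+xs.max())/2,np.polyval(f,(xs.min()+xs.max())/2))
axis(pp,80,455,0,0,0)
o2=ortho("top",p,0.010,0.30,0.77,-0.43,0.36)
h=cv2.cvtColor(o2,cv2.COLOR_BGR2HSV); m2=((h[...,1]>150)&(h[...,2]>60)); m2[:, :690]=0
axis(m2.astype(np.uint8),0,0,0,0,0)
# rims
for q,z,r in (("bowl_up rim",.067,.059),("bowl_low rim",.056,.067),("mortar rim",.072,.055)):
    oo=ortho("top",p,z,.32,.77,-.43,.36); cv2.imwrite("pics/r_%s.png"%q.split()[0],cv2.resize(cv2.convertScaleAbs(oo[200:400,80:460],alpha=1.6),None,fx=2,fy=2))
E
cd pics; python3 -c "
import cv2,numpy as np
a=[cv2.imread(f'r_{n}.png') for n in('bowl_up','mortar')] if 0 else [cv2.imread('r_bowl_up.png'),cv2.imread('r_mortar.png')]
print([x is None for x in a]); cv2.imwrite('rims.png',cv2.resize(np.vstack(a),None,fx=.75,fy=.75))"
```

```text
L (array([0.63684471, 0.17611614, 0.07920254]), np.int64(2443))
S (array([ 0.63159198, -0.01098485,  0.06733237]), np.int64(2080))
slope [-0.01942703 -0.13500892] x range 0.386 0.681 mid 0.5335000000000001 -0.14537323943661984
slope [ 0.02626379 -0.39175899] x range 0.326 0.581 mid 0.4535 -0.3798483606557376
[False, False]
```

View pics/rims.png

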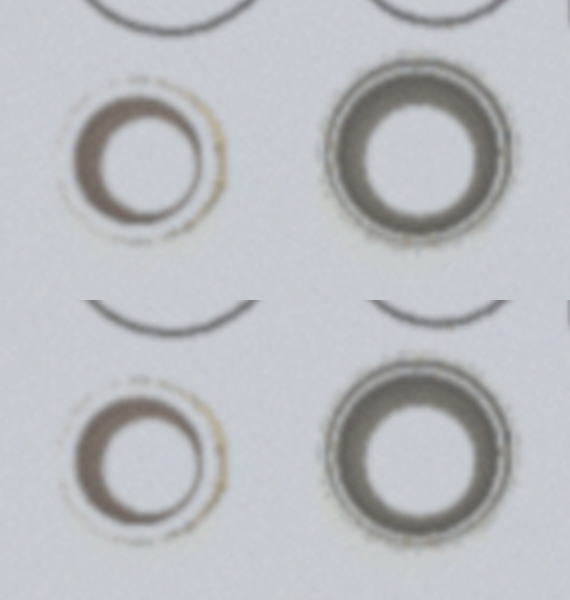

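The ortho view gives these centres:

| Item | x (m) | y (m) | Yaw (rad) |
|---|---|---|---|
| Large ring | 0.637 | 0.176 | – |
| Small ring | 0.631 | -0.011 | – |
| Slot mid | 0.5335 | -0.1454 | -0.019 |
| Spatula mid | 0.4535 | -0.380 | +0.026 |
| Bowls | 0.469 | 0.000 | – |
| Mortar | 0.463 | 0.186 | – |

I'll do the spatula first.

Request:
play_rows([
  [0.5,0,0,0,0.967],
  [0.5,0,0,0,0.967],
  [0.5,0,-0.476,-0.954,0],
  [0.5,0.3,-0.476,-0.954,0],
  [0.5,0.3,-0.476,-0.954,0],
  [0.5,0.4,-0.476,-0.954,0],
  [0.5,0.5,-0.476,-0.954,0],
  [0.5,0.5,-0.476,-0.954,0],
  [0.5,0.6,-0.476,-0.954,0],
  [0.5,0.6,-0.476,-0.954,0],
  [0.5,0.6,-0.476,-0.954,0],
  [0.5,0.6,-0.476,-0.954,0],
  [0.5,0.6,-0.476,-0.954,0],
  [0.5,0.4,-0.476,-0.954,0],
  [0.5,0,0,0,0],
  [0.5,0,0,0,0],
], newtons=30)

```text
clock: 2.25
position: [0.4691, -0.3799, 0.1416]
ee_rot: [-0.01, -0.707, -0.01, 0.707]
contact_force: [-0.3, -0.5, 0.6]
width: 0.0427
```

```bash
cat >> h.py <<'E'
def plan(x,y,z,yaw=None):
    """remaining shift (units) to TCP x,y,z ; yaw=desired angle of tool y axis (deg)"""
    s,R=tool(); d=np.array([x,y,z])-s["position"]
    a=np.degrees(np.arctan2(R[1,1],R[0,1])); tw=0
    if yaw is not None:
        tw=-(yaw-a); th=np.radians(yaw)
        yv=np.array([np.cos(th),np.sin(th),0]); R=np.c_[[0,0,-1.],yv,np.cross([0,0,-1.],yv)]
    print("t",s["clock"],"pos",s["position"].round(4),"yaw",round(a,1),"w",round(s["width"],4),"F",s["contact_force"].round(1))
    print("units tx,ty,tz",(d@R/.03).round(2),"twist",round(tw/6,2))
E
python3 - <<'E'
from h import *
plan(.4685,-.3795,.076,-88.5)
p,d=manip.get_image("side"); cv2.imwrite("pics/side1.png",p[:,:,::-1])
E
```

```text
t 2.25 pos [ 0.4691 -0.3799  0.1416] yaw -88.4 w 0.0427 F [-0.3 -0.5  0.6]
units tx,ty,tz [ 2.19 -0.01  0.02] twist 0.01
```

View pics/side1.png

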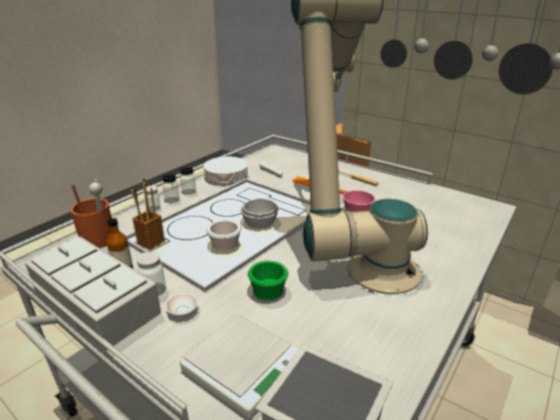

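The arm hides the gripper in the side view, but the measured pose matches the plan. Descending and gripping.

Request:
play_rows([
  [0.5,0.7,0,0,0],
  [0.5,0.7,0,0,0],
  [0.5,0.5,0,0,0],
  [0.5,0.27,0,0,0],
  [0.5,0,0,0,0],
  [1,0,0,0,0],
  [1,0,0,0,0],
  [1,0,0,0,0],
  [1,0,0,0,0],
  [1,0,0,0,0],
  [1,0,0,0,0],
], newtons=40)

```text
clock: 3.4
position: [0.4693, -0.3809, 0.0781]
ee_rot: [0.01, 0.708, 0.008, -0.707]
contact_force: [-1.3, -1.1, 5.0]
width: 0.0168
```

Request:
play_rows([
  [1,-0.4,0,0,0],
  [1,-0.5,0,0,0],
  [1,-0.4,0,0,0],
  [1,0,0,0,0],
  [1,0,0,0,0],
])

```text
clock: 3.9
position: [0.4689, -0.3801, 0.1161]
ee_rot: [0.009, 0.707, 0.009, -0.707]
contact_force: [0.3, -0.8, -0.3]
width: 0.0166
```

```bash
python3 - <<'E'
from h import *
plan(.4685,-.3795,.118,-88.5)
p,d=manip.get_image("top"); cv2.imwrite("pics/top2.png",p[:,:,::-1])
for q in ("spatula_mid","spatula_blade","spatula_tail"):
    for m in manip.mark_of("top",q)[:2]: print(q,m["conf"],c2w("top",m["location"]).round(4))
c=cv2.resize(p[120:300,280:460,::-1],None,fx=3,fy=3,interpolation=cv2.INTER_CUBIC); cv2.imwrite("pics/c2.png",c)
E
```

```text
t 3.9 pos [ 0.4689 -0.3801  0.1161] yaw -88.6 w 0.0166 F [ 0.3 -0.8 -0.3]
units tx,ty,tz [-0.06 -0.02  0.01] twist -0.01
spatula_blade 0.94 [ 0.5412 -0.3799  0.0385]
```

View pics/c2.png

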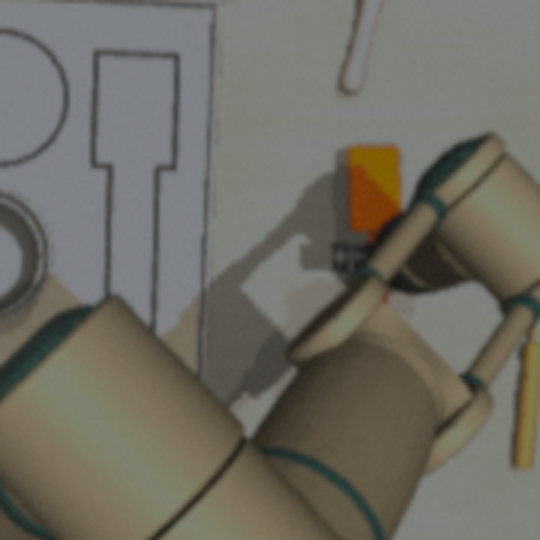

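The spatula is held: the blade shows at crop (375,190) ahead of the jaws, and the spoon at far right is untouched. Computing the carry to the slot.

```bash
python3 - <<'E'
from h import *
plan(.549,-.1457,.118,-91.1)
E
```

```text
t 4.1 pos [ 0.4685 -0.3798  0.1151] yaw -88.6 w 0.0164 F [-0.1  0.9 -1.2]
units tx,ty,tz [-0.1  -7.85 -2.53] twist 0.42
```

Request:
play_rows([
  [1,-0.1,0,0,0.42],
  [1,0,-0.4,-0.13,0],
  [1,0,-0.8,-0.26,0],
  [1,0,-0.9,-0.29,0],
  [1,0,-0.9,-0.29,0],
  [1,0,-0.9,-0.29,0],
  [1,0,-0.9,-0.29,0],
  [1,0,-0.9,-0.29,0],
  [1,0,-0.9,-0.29,0],
  [1,0,-0.8,-0.26,0],
  [1,0,-0.45,-0.24,0],
  [1,0,0,0,0],
  [1,0,0,0,0],
])

```text
clock: 5.4
position: [0.5521, -0.1464, 0.1186]
ee_rot: [0.006, -0.707, 0.006, 0.707]
contact_force: [-0.3, 0.5, -1.7]
width: 0.0165
```

```bash
python3 - <<'E'
from h import *
plan(.549,-.1457,.082,-91.1)
for n in ("top","side"):
    p,d=manip.get_image(n)
    a,b=((60,200) if n=="top" else (130,180)); cv2.imwrite(f"pics/{n}3.png",cv2.resize(p[a:a+200,b:b+200,::-1],None,fx=2.5,fy=2.5,interpolation=cv2.INTER_CUBIC))
    for q in ("spatula_mid","spatula_blade","spatula_tail"):
        for m in manip.mark_of(n,q)[:1]: print(n,q,m["conf"],c2w(n,m["location"]).round(4))
a=np.hstack([cv2.imread(f"pics/{n}3.png") for n in("top","side")]); cv2.imwrite("pics/b3.png",cv2.resize(a,(800,400)))
E
```

```text
t 5.4 pos [ 0.5521 -0.1464  0.1186] yaw -91.0 w 0.0165 F [-0.3  0.5 -1.7]
units tx,ty,tz [ 1.22 -0.02  0.1 ] twist 0.02
top spatula_mid 0.51 [ 0.5322 -0.146   0.0451]
side spatula_mid 0.57 [ 0.5369 -0.1489  0.0478]
side spatula_blade 0.77 [ 0.6238 -0.1533  0.0425]
```

View pics/b3.png

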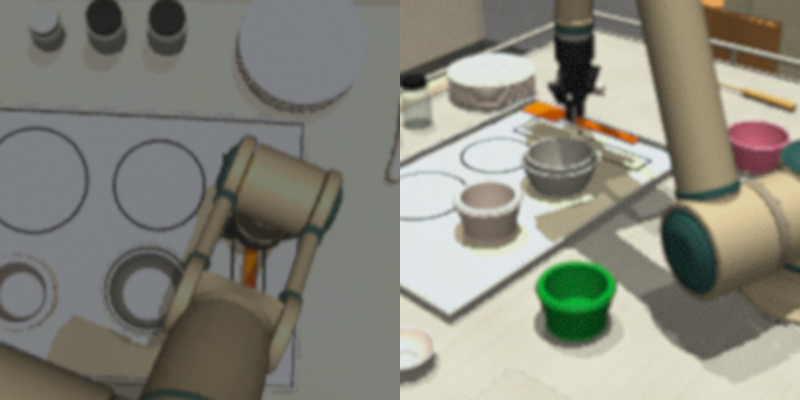

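The spatula hangs level over its outline; its handle is centred between the outline's lines at (250,265) in the top crop. Lowering and releasing.

Request:
play_rows([
  [1,0.4,0,0.1,0],
  [1,0.4,0,0,0],
  [1,0.3,0,0,0],
  [1,0.1,0,0,0],
  [1,0,0,0,0],
  [1,0,0,0,0],
  [0.7,0,0,0,0],
  [0.6,0,0,0,0],
  [0.6,0,0,0,0],
  [0.6,0,0,0,0],
  [0.6,-0.3,0,0,0],
  [0.6,-0.8,0,0,0],
  [0.6,-1,0,0,0],
  [0.6,-1,0,0,0],
  [0.6,0,0,0,0],
])

```text
clock: 7.3
position: [0.5517, -0.1471, 0.1808]
ee_rot: [-0.005, 0.71, -0.008, -0.704]
contact_force: [0.8, -1.3, 0.3]
width: 0.0343
```

```bash
python3 - <<'E'
from h import *
# inside bowls: keep yaw -91 -> jaws along y ; or jaws along x
plan(.469,.0,.16,-91)
E
```

```text
t 7.3 pos [ 0.5517 -0.1471  0.1808] yaw -91.1 w 0.0343 F [ 0.8 -1.3  0.3]
units tx,ty,tz [ 0.69 -4.86  2.84] twist -0.01
```

Request:
play_rows([
  [0.5,0,-0.97,0.57,0],
  [0.5,0,-0.97,0.57,0],
  [0.5,0.1,-0.97,0.57,0],
  [0.5,0.3,-0.97,0.57,0],
  [0.5,0.29,-0.97,0.57,0],
  [0.5,0,0,0,0],
  [0.5,0,0,0,0],
], newtons=20)

```text
clock: 8.0
position: [0.466, 0.0013, 0.155]
ee_rot: [0.006, -0.707, 0.006, 0.707]
contact_force: [0.3, -0.6, 0.8]
width: 0.0425
```

```bash
python3 - <<'E'
from h import *
plan(.469,.0,.092,-91)
p,d=manip.get_image("side"); cv2.imwrite("pics/side4.png",cv2.resize(p[120:300,140:340,::-1],None,fx=3,fy=3,interpolation=cv2.INTER_CUBIC))
p,d=manip.get_image("top"); cv2.imwrite("pics/top4.png",p[:,:,::-1])
E
```

```text
t 8.0 pos [0.466  0.0013 0.155 ] yaw -91.0 w 0.0425 F [ 0.3 -0.6  0.8]
units tx,ty,tz [ 2.1   0.04 -0.1 ] twist 0.0
```

View pics/side4.png

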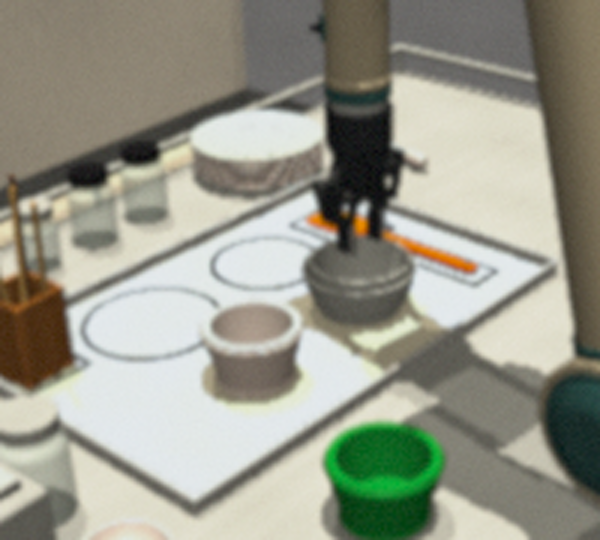

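View pics/top4.png

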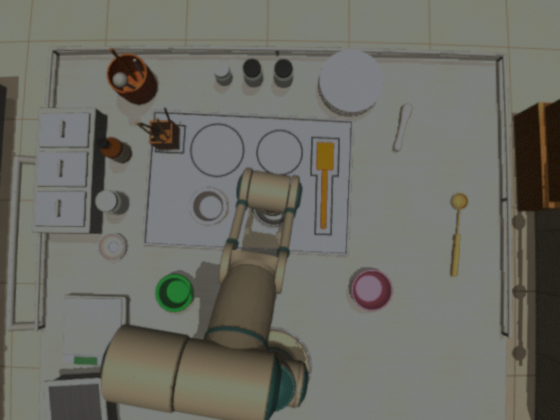

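The spatula lies inside its outline (top view, x 315-335) and the fingers are above the bowls' mouth. Descending into the inner bowl.

Request:
play_rows([
  [0.5,0.6,0,-0.1,0],
  [0.5,0.6,0,0,0],
  [0.5,0.45,0,0,0],
  [0.5,0.25,0,0,0],
  [0.5,0.15,0,0,0],
  [0.5,0,0,0,0],
  [0.45,0,0,0,0],
  [0.42,0,0,0,0],
  [0.42,0,0,0,0],
])

```text
clock: 9.0
position: [0.4697, 0.0008, 0.0941]
ee_rot: [-0.006, 0.708, -0.007, -0.707]
contact_force: [0.2, 0.5, -0.5]
width: 0.0495
```

```bash
python3 - <<'E'
from h import *
plan(.60,.0,.092,-91)
p,d=manip.get_image("side"); cv2.imwrite("pics/side5.png",cv2.resize(p[120:300,140:340,::-1],None,fx=3,fy=3,interpolation=cv2.INTER_CUBIC))
E
```

```text
t 9.0 pos [0.4697 0.0008 0.0941] yaw -91.1 w 0.0495 F [ 0.2  0.5 -0.5]
units tx,ty,tz [ 0.07 -0.05 -4.34] twist -0.01
```

View pics/side5.png

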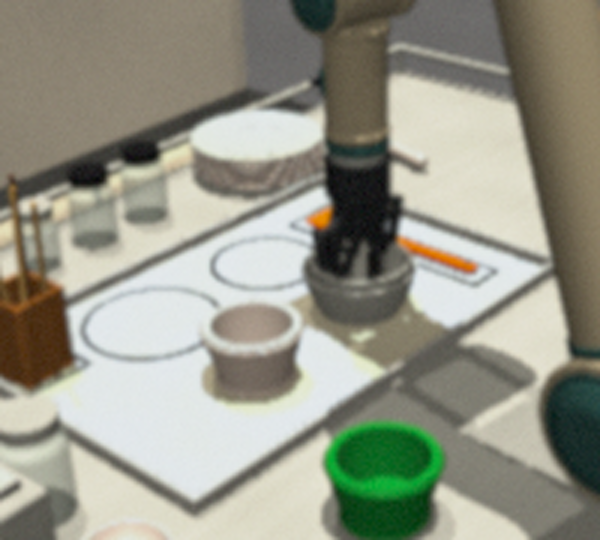

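Request:
play_rows([
  [0.42,0,0,-0.1,0],
  [0.42,0,0,-0.2,0],
  [0.42,0,0,-0.3,0],
  [0.42,0,0,-0.35,0],
  [0.42,0,0,-0.4,0],
  [0.42,0,0,-0.4,0],
  [0.42,0,0,-0.4,0],
  [0.42,0,0,-0.4,0],
  [0.42,0,0,-0.4,0],
  [0.42,0,0,-0.4,0],
  [0.42,0,0,-0.4,0],
  [0.42,0,0,-0.4,0],
  [0.42,0,0,-0.4,0],
  [0.42,0,0,-0.4,0],
  [0.42,0,0,-0.3,0],
  [0.42,0,0,-0.2,0],
  [0.42,0,0,-0.1,0],
  [0.42,0,0,0,0],
])

```text
clock: 10.85
position: [0.6349, -0.0021, 0.0938]
ee_rot: [0.007, -0.706, 0.006, 0.709]
contact_force: [-5.4, 0.5, 8.1]
width: 0.0493
```

```bash
python3 - <<'E'
from h import *
plan(.638,.176,.094,-91)
p,d=manip.get_image("side"); cv2.imwrite("pics/side6.png",cv2.resize(p[120:300,140:340,::-1],None,fx=3,fy=3,interpolation=cv2.INTER_CUBIC))
E
```

```text
t 10.85 pos [ 0.6349 -0.0021  0.0938] yaw -91.0 w 0.0493 F [-5.4  0.5  8.1]
units tx,ty,tz [-0.01 -5.94  0.  ] twist -0.01
```

View pics/side6.png

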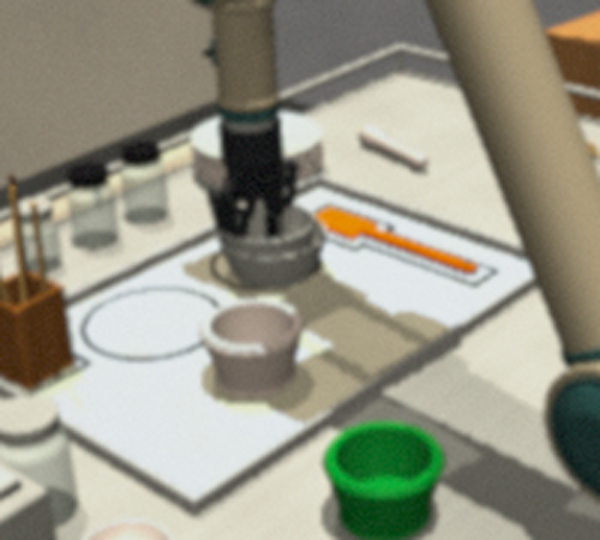

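Request:
play_rows([
  [0.42,0,-0.1,0,0],
  [0.42,0,-0.2,0,0],
  [0.42,0,-0.3,0,0],
  [0.42,0,-0.4,0,0],
  [0.42,0,-0.4,0,0],
  [0.42,0,-0.4,0,0],
  [0.42,0,-0.4,0,0],
  [0.42,0,-0.4,0,0],
  [0.42,0,-0.4,0,0],
  [0.42,0,-0.4,0,0],
  [0.42,0,-0.4,0,0],
  [0.42,0,-0.4,0,0],
  [0.42,0,-0.4,0,0],
  [0.42,0,-0.4,0,0],
  [0.42,0,-0.4,0,0],
  [0.42,0,-0.4,0,0],
  [0.42,0,-0.3,0,0],
  [0.42,0,-0.2,0,0],
  [0.42,0,-0.1,0,0],
  [0.42,0,0,0,0],
])

```text
clock: 12.9
position: [0.6394, 0.1902, 0.0936]
ee_rot: [0.007, -0.707, 0.006, 0.707]
contact_force: [0.3, -2.3, 3.7]
width: 0.0498
```

```bash
python3 - <<'E'
from h import *
plan(.638,.176,.094,-91)
a=[]
for n,(r,c) in (("side",(150,110)),("top",(90,150))):
    p,d=manip.get_image(n); cv2.imwrite(f"pics/{n}7r.png",p[:,:,::-1]); a.append(cv2.resize(p[r:r+150,c:c+150,::-1],(400,400),interpolation=cv2.INTER_CUBIC))
    for q in ("bowl_lower","bowl_upper"):
        for m in manip.mark_of(n,q)[:2]: print(n,q,m["conf"],c2w(n,m["location"]).round(4))
cv2.imwrite("pics/b7.png",np.hstack(a))
E
```

```text
t 12.9 pos [0.6394 0.1902 0.0936] yaw -91.1 w 0.0498 F [ 0.3 -2.3  3.7]
units tx,ty,tz [-0.01  0.47  0.04] twist -0.01
side bowl_lower 0.57 [0.6376 0.1763 0.0024]
side bowl_lower 0.17 [ 5.347e-01 -1.484e-01  2.000e-04]
side bowl_upper 0.77 [ 2.298e-01 -2.817e-01  2.000e-04]
side bowl_upper 0.49 [0.6336 0.1773 0.0049]
top bowl_lower 0.8 [0.6353 0.1767 0.0037]
top bowl_upper 0.85 [ 0.2364 -0.2781 -0.005 ]
top bowl_upper 0.62 [0.6359 0.1805 0.0043]
```

View pics/b7.png

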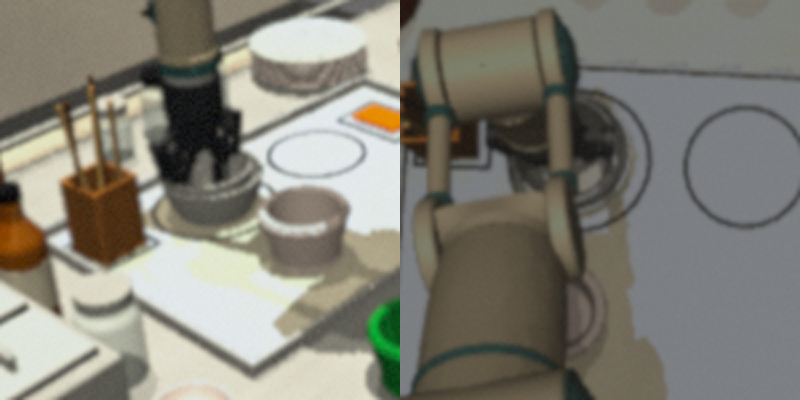

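Request:
play_rows([
  [0.6,0,0,0,0],
  [0.6,0,0,0,0],
  [0.6,-0.4,0,0,0],
  [0.6,-0.8,0,0,0],
  [0.6,-0.8,0,0,0],
  [0.6,-0.5,0,0.6,0],
  [0.6,0,0.03,0.95,0],
  [0.6,0,0.03,0.95,0],
  [0.6,0,0.03,0.95,0],
  [0.6,0,0.03,0.95,0],
  [0.6,0,0.03,0.95,0],
  [0.6,0,0,0.6,0],
  [0.6,0,0,0,0],
  [0.6,0,0,0,0],
])

```text
clock: 14.6
position: [0.4618, 0.1888, 0.1693]
ee_rot: [-0.007, 0.708, -0.006, -0.706]
contact_force: [0.3, 1.5, 0.7]
width: 0.0343
```

```bash
python3 - <<'E'
from fit import *
plan(.463,.186,.105,-91)
p,d=manip.get_image("top"); p=p[:,:,::-1].copy(); cv2.imwrite("pics/top8r.png",p)
for q in ("bowl_lower","bowl_upper","mortar"):
    for m in manip.mark_of("top",q)[:3]: print(q,m["conf"],c2w("top",m["location"]).round(4))
a=[]
for z in (.004,.056):
    o=ortho("top",p,z,.38,.77,-.24,.30); a.append(o)
o=np.hstack([cv2.convertScaleAbs(x[0:240,20:260],alpha=1.8) for x in a]); cv2.imwrite("pics/b8.png",cv2.resize(o,(800,400),interpolation=cv2.INTER_CUBIC))
cv2.imwrite("pics/sp8.png",cv2.resize(cv2.convertScaleAbs(a[0][60:,330:],alpha=1.8),None,fx=1.7,fy=1.7))
E
```

```text
t 14.6 pos [0.4618 0.1888 0.1693] yaw -91.1 w 0.0343 F [0.3 1.5 0.7]
units tx,ty,tz [ 2.14  0.09 -0.04] twist -0.01
bowl_lower 0.7 [0.6342 0.1785 0.0041]
bowl_upper 0.77 [ 0.2324 -0.2758 -0.0044]
bowl_upper 0.65 [0.6355 0.1815 0.0064]
mortar 0.7 [0.4602 0.1871 0.0028]
mortar 0.56 [6.661e-01 3.216e-01 2.000e-04]
```

View pics/b8.png

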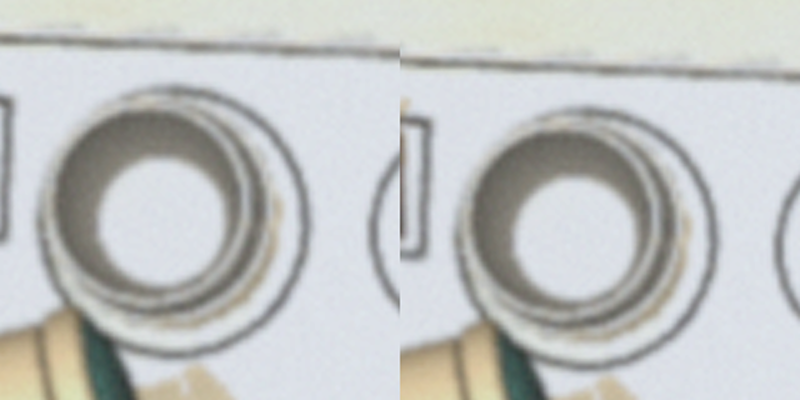

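View pics/sp8.png

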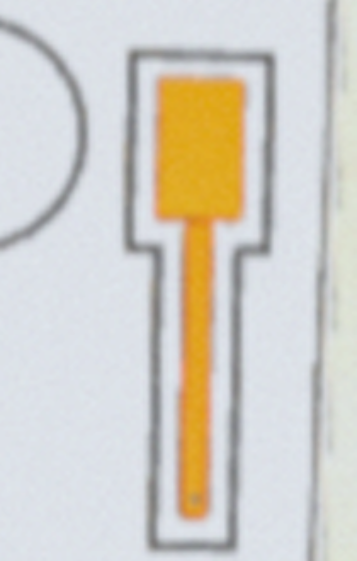

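```bash
cat > ov.py <<'E'
from h import *
def ov(p,name,circles,c,half=130,s=3):
    """circles: (x,y,z,r,color) drawn on raw image crop around world c"""
    u,v=w2px("top",[[*c,.03]])[0]; h=50
    u0,v0=int(u)-h,int(v)-h; k=8
    im=cv2.resize(p[v0:v0+2*h,u0:u0+2*h],None,fx=k,fy=k,interpolation=cv2.INTER_CUBIC); im=cv2.convertScaleAbs(im,alpha=1.6)
    im0=im.copy()
    t=np.linspace(0,2*np.pi,200)
    for x,y,z,r,col in circles:
        q=(w2px("top",np.c_[x+r*np.cos(t),y+r*np.sin(t),0*t+z])-[u0,v0]+.5)*k-.5
        cv2.polylines(im,[q.astype(int)],True,col,1)
    cv2.imwrite(name,cv2.resize(np.hstack([im0,im]),(800,400),interpolation=cv2.INTER_AREA)if 0 else cv2.resize(im,(600,600)))
E
python3 - <<'E'
from ov import *
p=cv2.imread("pics/top8r.png")
ov(p,"pics/ov8.png",[(.6368,.1761,.004,.0785,(255,0,0)),(.634,.177,.055,.067,(0,0,255)),(.635,.181,.067,.059,(0,200,0))],(.634,.178))
E
```

```text
(no output)
```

View pics/ov8.png

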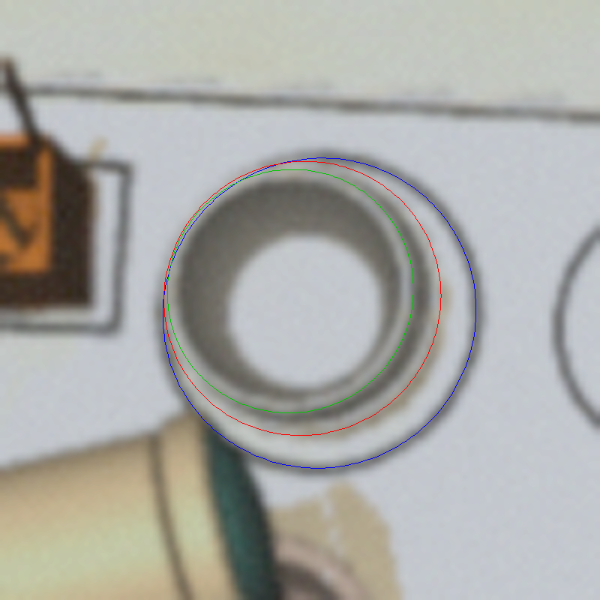

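The spatula is centred in its outline. The overlay puts the outer bowl near (0.633, 0.175), about 4 mm off the ring centre, with the inner one about 6 mm off the outer. Both are within limits. Next is the mortar.

Request:
play_rows([
  [0.7,0.3,0.07,-0.02,0],
  [0.7,0.6,0,0,0],
  [0.7,0.5,0,0,0],
  [0.7,0.4,0,0,0],
  [0.7,0.25,0,0,0],
  [0.7,0.1,0,0,0],
  [0.62,0,0,0,0],
  [0.62,0,0,0,0],
  [0.62,0,0,0,0],
])

```text
clock: 15.7
position: [0.4619, 0.1865, 0.1046]
ee_rot: [-0.007, 0.708, -0.007, -0.707]
contact_force: [0.5, -1.3, 0.9]
width: 0.0324
```

```bash
python3 - <<'E'
from h import *
plan(.463,-.011,.103,-91)
p,d=manip.get_image("side"); cv2.imwrite("pics/side9.png",cv2.resize(p[120:300,110:310,::-1],None,fx=3,fy=3,interpolation=cv2.INTER_CUBIC))
E
```

```text
t 15.7 pos [0.4619 0.1865 0.1046] yaw -91.1 w 0.0324 F [ 0.5 -1.3  0.9]
units tx,ty,tz [ 0.05  6.58 -0.15] twist -0.01
```

View pics/side9.png

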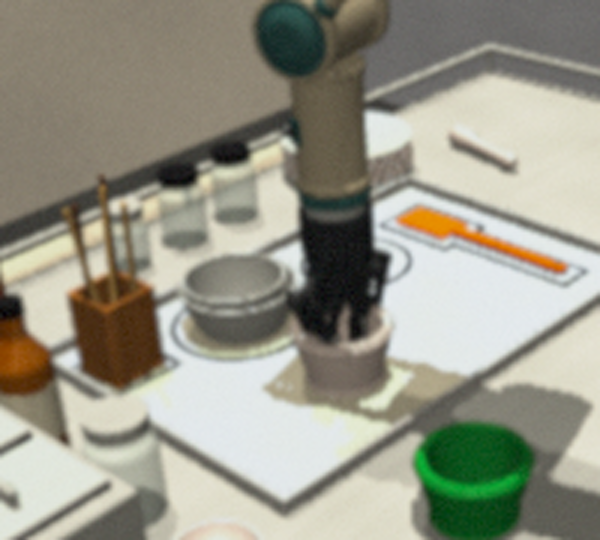

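The fingers are in the mortar without contact force. Sliding right 0.198 m.

Request:
play_rows([
  [0.62,0,0.1,0,0],
  [0.62,0,0.2,0,0],
  [0.62,0,0.3,0,0],
  [0.62,0,0.415,0,0],
  [0.62,0,0.415,0,0],
  [0.62,0,0.415,0,0],
  [0.62,0,0.415,0,0],
  [0.62,0,0.415,0,0],
  [0.62,0,0.415,0,0],
  [0.62,0,0.415,0,0],
  [0.62,0,0.415,0,0],
  [0.62,0,0.415,0,0],
  [0.62,0,0.415,0,0],
  [0.62,0,0.415,0,0],
  [0.62,0,0.415,0,0],
  [0.62,0,0.415,0,0],
  [0.62,0,0.3,0,0],
  [0.62,0,0.2,0,0],
  [0.62,0,0.1,0,0],
  [0.62,0,0,0,0],
])

```text
clock: 17.75
position: [0.4573, -0.0116, 0.1043]
ee_rot: [0.007, -0.707, 0.007, 0.707]
contact_force: [0.7, 5.1, 3.6]
width: 0.0327
```

```bash
python3 - <<'E'
from h import *
plan(.634,-.012,.103,-91)
p,d=manip.get_image("side"); cv2.imwrite("pics/side10.png",cv2.resize(p[120:300,140:340,::-1],None,fx=3,fy=3,interpolation=cv2.INTER_CUBIC))
for m in manip.mark_of("side","mortar")[:3]: print(m["conf"],c2w("side",m["location"]).round(4))
E
```

```text
t 17.75 pos [ 0.4573 -0.0116  0.1043] yaw -91.2 w 0.0327 F [0.7 5.1 3.6]
units tx,ty,tz [ 0.04 -0.09 -5.89] twist -0.03
0.75 [ 0.2135  0.268  -0.0024]
0.63 [ 0.4576 -0.0083  0.0047]
```

View pics/side10.png

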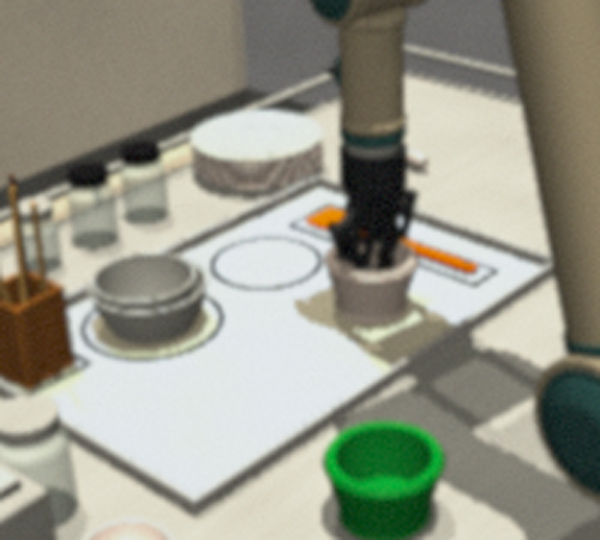

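Request:
play_rows([
  [0.62,0,0,-0.1,0],
  [0.62,0,0,-0.2,0],
  [0.62,0,0,-0.3,0],
  [0.62,0,0,-0.4,0],
  [0.62,0,0,-0.4,0],
  [0.62,0,0,-0.4,0],
  [0.62,0,0,-0.4,0],
  [0.62,0,0,-0.4,0],
  [0.62,0,0,-0.4,0],
  [0.62,0,0,-0.4,0],
  [0.62,0,0,-0.4,0],
  [0.62,0,0,-0.4,0],
  [0.62,0,0,-0.4,0],
  [0.62,0,0,-0.4,0],
  [0.62,0,0,-0.3,0],
  [0.62,0,0,-0.3,0],
  [0.62,0,0,-0.2,0],
  [0.62,0,0,-0.1,0],
  [0.62,0,0,0,0],
])

```text
clock: 19.75
position: [0.6314, -0.0153, 0.1043]
ee_rot: [0.006, -0.704, 0.007, 0.71]
contact_force: [-9.4, 0.2, 12.0]
width: 0.0321
```

```bash
python3 - <<'E'
from h import *
plan(.634,-.012,.103,-91)
a=[]
for n,(r,c) in (("side",(150,130)),("top",(90,210))):
    p,d=manip.get_image(n); a.append(cv2.resize(p[r:r+150,c:c+150,::-1],(400,400),interpolation=cv2.INTER_CUBIC))
    for m in manip.mark_of(n,"mortar")[:3]: print(n,m["conf"],c2w(n,m["location"]).round(4))
cv2.imwrite("pics/b11.png",np.hstack(a))
E
```

```text
t 19.75 pos [ 0.6314 -0.0153  0.1043] yaw -91.0 w 0.0321 F [-9.4  0.2 12. ]
units tx,ty,tz [ 0.04 -0.11 -0.09] twist -0.0
side 0.6 [ 0.6109 -0.0228  0.0085]
side 0.53 [ 0.3936 -0.5503 -0.0063]
top 0.7 [ 0.6061 -0.0142  0.0027]
top 0.3 [0.4651 0.4667 0.0025]
```

View pics/b11.png

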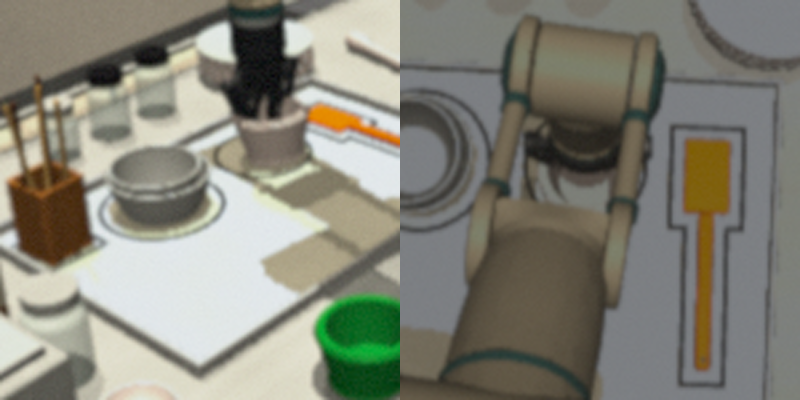

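The mortar lags about 22 mm in x, at about 0.608 in both cameras. Pushing on.

Request:
play_rows([
  [0.62,0,0,-0.1,0],
  [0.62,0,0,-0.2,0],
  [0.62,0,0,-0.2,0],
  [0.62,0,0,-0.15,0],
  [0.62,0,0,0,0],
  [0.62,0,0,0,0],
])

```text
clock: 20.55
position: [0.6516, -0.0158, 0.1042]
ee_rot: [0.006, -0.705, 0.007, 0.71]
contact_force: [-8.7, 0.8, 9.2]
width: 0.0321
```

```bash
python3 - <<'E'
from h import *
plan(.634,-.012,.103,-91)
a=[]
for n,(r,c) in (("side",(150,130)),("top",(90,210))):
    p,d=manip.get_image(n); a.append(cv2.resize(p[r:r+150,c:c+150,::-1],(400,400),interpolation=cv2.INTER_CUBIC))
    for m in manip.mark_of(n,"mortar")[:3]: print(n,m["conf"],c2w(n,m["location"]).round(4))
cv2.imwrite("pics/b12.png",np.hstack(a))
E
```

```text
t 20.55 pos [ 0.6516 -0.0158  0.1042] yaw -91.0 w 0.0321 F [-8.7  0.8  9.2]
units tx,ty,tz [ 0.04 -0.11  0.59] twist -0.0
side 0.89 [ 0.2109  0.2734 -0.0044]
side 0.8 [ 0.6298 -0.0236  0.0106]
top 0.82 [ 0.6294 -0.015   0.0075]
top 0.22 [0.635  0.1795 0.0054]
```

View pics/b12.png

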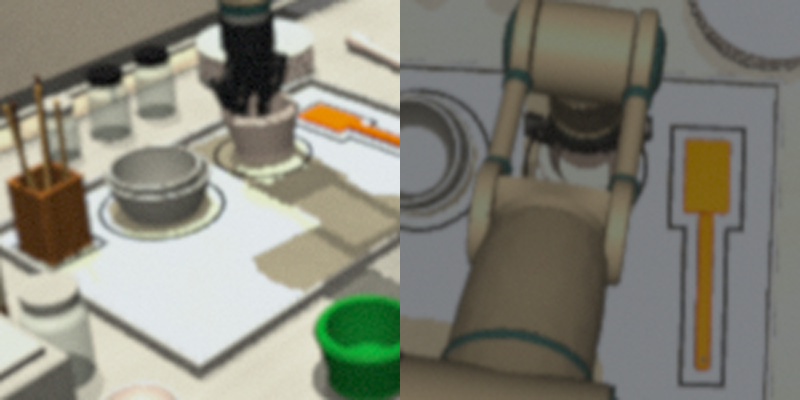

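Backing off gently to unload it, then closing the fingers a little and retracting.

Request:
play_rows([
  [0.62,0,0,0.1,0],
  [0.62,0,0,0.15,0],
  [0.62,0,0,0.2,0],
  [0.7,0,0,0.1,0],
  [0.75,0,0,0,0],
  [0.75,0,0,0,0],
])

```text
clock: 21.35
position: [0.638, -0.0149, 0.104]
ee_rot: [-0.007, 0.707, -0.007, -0.707]
contact_force: [0.5, -0.4, 0.1]
width: 0.0213
```

```bash
python3 - <<'E'
from h import *
plan(.634,-.012,.103,-91)
a=[]
for n,(r,c) in (("side",(150,130)),("top",(90,210))):
    p,d=manip.get_image(n); a.append(cv2.resize(p[r:r+150,c:c+150,::-1],(400,400),interpolation=cv2.INTER_CUBIC))
    for m in manip.mark_of(n,"mortar")[:3]: print(n,m["conf"],c2w(n,m["location"]).round(4))
cv2.imwrite("pics/b13.png",np.hstack(a))
E
```

```text
t 21.35 pos [ 0.638  -0.0149  0.104 ] yaw -91.1 w 0.0213 F [ 0.5 -0.4  0.1]
units tx,ty,tz [ 0.03 -0.09  0.14] twist -0.01
side 0.76 [ 0.6332 -0.0223  0.0058]
side 0.76 [ 0.2139  0.2749 -0.0054]
top 0.8 [ 0.6267 -0.0133  0.0015]
top 0.54 [ 0.5312 -0.1472 -0.0008]
top 0.19 [ 0.4152 -0.1402  0.0121]
```

View pics/b13.png

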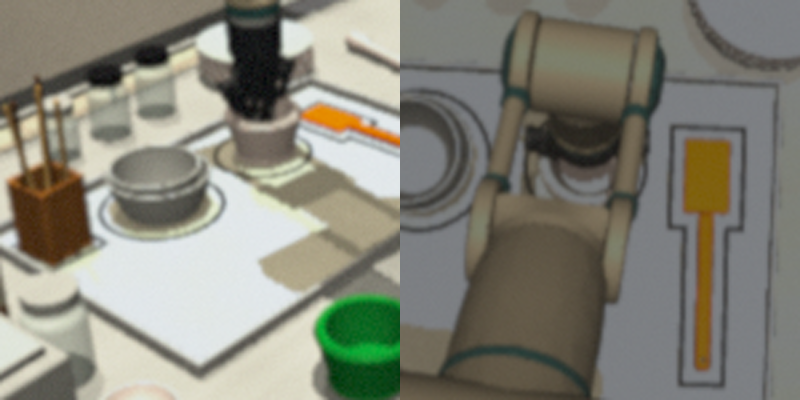

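The mortar stands level and the contact forces are zero. Retracting up and back for a clear look.

Request:
play_rows([
  [0.75,-0.3,0,0,0],
  [0.75,-0.6,0,0,0],
  [0.75,-0.9,0,0,0],
  [0.75,-0.9,0,0,0],
  [0.75,-0.3,0,0.9,0],
  [0.75,0,0,1,0],
  [0.75,0,0,1,0],
  [0.75,0,0,1,0],
  [0.75,0,0,1,0],
  [0.75,0,0,1,0],
  [0.75,0,0,1,0],
  [0.75,0,0,1,0],
  [0.75,0,0,0.5,0],
  [0.75,0,0,0,0],
  [0.75,0,0,0,0],
])

```text
clock: 23.05
position: [0.3874, -0.0103, 0.1949]
ee_rot: [-0.006, 0.708, -0.007, -0.706]
contact_force: [-0.2, -0.3, -0.4]
width: 0.0212
```

```bash
python3 - <<'E'
from ov import *
plan(.634,-.012,.103,-91)
p,d=manip.get_image("top"); p=p[:,:,::-1].copy(); cv2.imwrite("pics/top14r.png",p)
for q in ("bowl_lower","bowl_upper","mortar","spatula_mid","spatula_blade","spatula_tail"):
    for m in manip.mark_of("top",q)[:2]: print(q,m["conf"],c2w("top",m["location"]).round(4))
manip.get_image("side")
for q in ("bowl_lower","bowl_upper","mortar"):
    for m in manip.mark_of("side",q)[:2]: print("side",q,m["conf"],c2w("side",m["location"]).round(4))
ov(p,"pics/ovm.png",[(.6316,-.011,.004,.0665,(255,0,0)),(.627,-.014,.07,.055,(0,0,255)),(.627,-.014,.072,.043,(0,200,0))],(.63,-.012))
ov(p,"pics/ovb.png",[(.6368,.1761,.004,.0785,(255,0,0)),(.633,.175,.055,.067,(0,0,255)),(.635,.181,.067,.059,(0,200,0))],(.634,.178))
a=np.hstack([cv2.imread("pics/ovm.png"),cv2.imread("pics/ovb.png")]); cv2.imwrite("pics/ov14.png",cv2.resize(a,(800,400),interpolation=cv2.INTER_AREA))
E
```

```text
t 23.05 pos [ 0.3874 -0.0103  0.1949] yaw -91.1 w 0.0212 F [-0.2 -0.3 -0.4]
units tx,ty,tz [ 3.06 -0.09 -8.22] twist -0.01
bowl_lower 0.75 [0.6335 0.1814 0.0074]
bowl_lower 0.62 [0.6369 0.1784 0.0045]
bowl_upper 0.87 [0.637  0.1802 0.0063]
bowl_upper 0.77 [ 0.2336 -0.2782 -0.0034]
mortar 0.97 [ 0.6322 -0.0172  0.0023]
mortar 0.57 [0.2203 0.2825 0.0037]
spatula_mid 0.6 [ 0.5306 -0.1469  0.0109]
spatula_blade 0.75 [ 7.130e-01 -3.771e-01  4.000e-04]
spatula_blade 0.61 [ 0.6246 -0.1454  0.0029]
spatula_tail 0.75 [ 0.4116 -0.1446  0.0118]
side bowl_lower 0.6 [ 0.5326 -0.1507 -0.001 ]
side bowl_lower 0.33 [ 0.468   0.4651 -0.0015]
side bowl_upper 0.7 [ 0.2303 -0.2843  0.0015]
side mortar 0.81 [ 0.631  -0.0218  0.0039]
side mortar 0.63 [ 0.2131  0.274  -0.0052]
```

View pics/ov14.png

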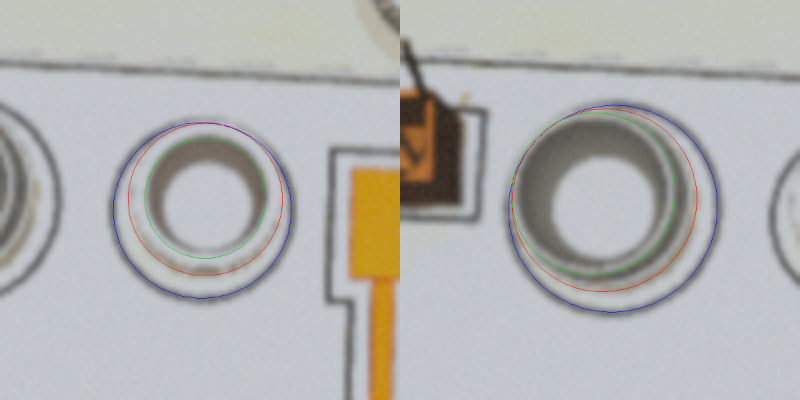

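View pics/top14r.png

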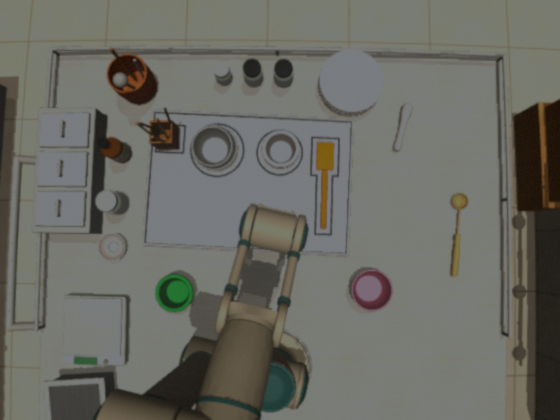

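View pics/ovm.png

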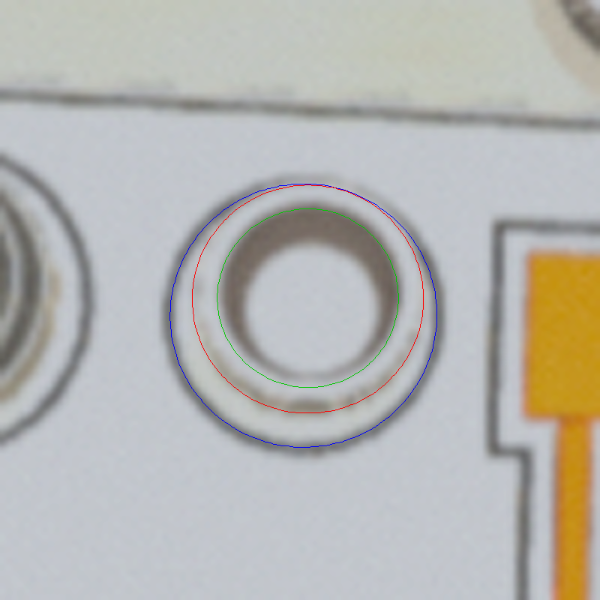

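Everything sits in its outline, and the mortar looks about 5 mm off centre. The side network disagrees a little on its y, so I'll check with overlays in the side camera, ring measured in the same view.

```bash
python3 - <<'E'
from ov import *
p,d=manip.get_image("side"); p=p[:,:,::-1].copy(); cv2.imwrite("pics/side15r.png",p)
for q in("ring_small","ring_large","mortar","bowl_lower","bowl_upper"):
    for m in manip.mark_of("side",q)[:2]: print("side",q,m["conf"],c2w("side",m["location"]).round(4))
t=np.linspace(0,2*np.pi,200)
out=[]
for c,cs in (((.63,-.012),[(.6316,-.011,.004,.0665,(255,0,0)),(.6275,-.014,.067,.055,(0,0,255)),(.6275,-.014,.072,.043,(0,200,0)),(.6275,-.014,.004,.040,(0,0,255))]),((.634,.177),[(.6368,.1761,.004,.0785,(255,0,0)),(.633,.175,.054,.067,(0,0,255)),(.635,.181,.065,.059,(0,200,0)),(.633,.175,.004,.048,(0,0,255))])):
    u,v=w2px("side",[[*c,.03]])[0]; u0,v0=int(u)-40,int(v)-40;k=10
    im=cv2.convertScaleAbs(cv2.resize(p[v0:v0+80,u0:u0+80],None,fx=k,fy=k,interpolation=cv2.INTER_CUBIC),alpha=1.3)
    for x,y,z,r,col in cs:
        q=(w2px("side",np.c_[x+r*np.cos(t),y+r*np.sin(t),0*t+z])-[u0,v0]+.5)*k-.5
        cv2.polylines(im,[q.astype(int)],True,col,1)
    out.append(cv2.resize(im,(560,560)))
cv2.imwrite("pics/ovsm.png",out[0]); cv2.imwrite("pics/ovsb.png",out[1])
E
```

```text
side ring_small 0.54 [ 0.6318 -0.0154  0.0011]
side ring_large 0.54 [0.6355 0.1721 0.0045]
side mortar 0.76 [ 0.2135  0.2732 -0.0041]
side bowl_lower 0.74 [0.6342 0.1776 0.0041]
side bowl_lower 0.27 [ 0.5338 -0.1475 -0.0016]
side bowl_upper 0.85 [0.634  0.1782 0.005 ]
side bowl_upper 0.61 [ 0.2304 -0.2812  0.0028]
```

View pics/ovsm.png

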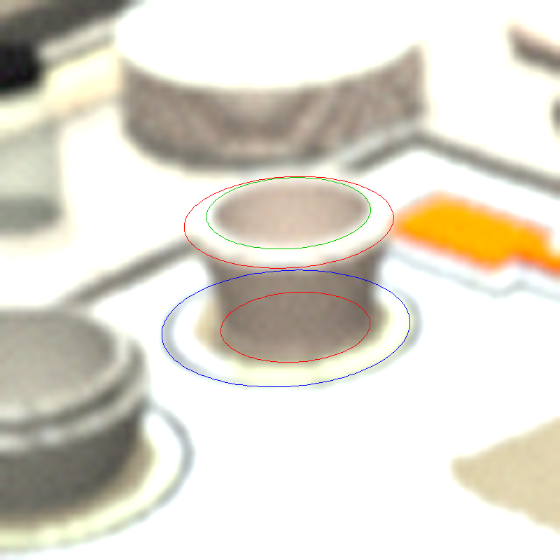

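View pics/ovsb.png

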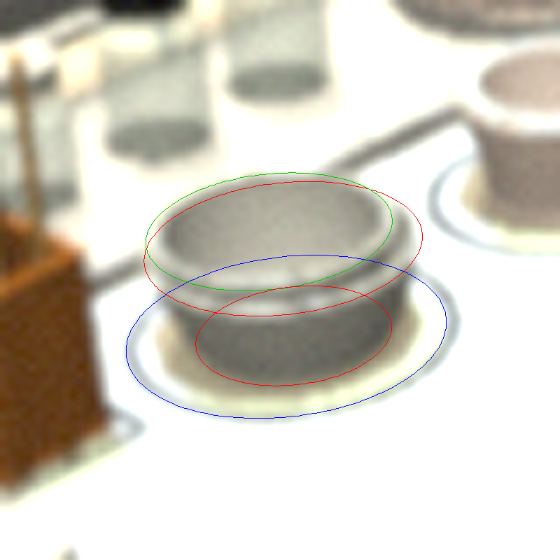

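View pics/ovb.png

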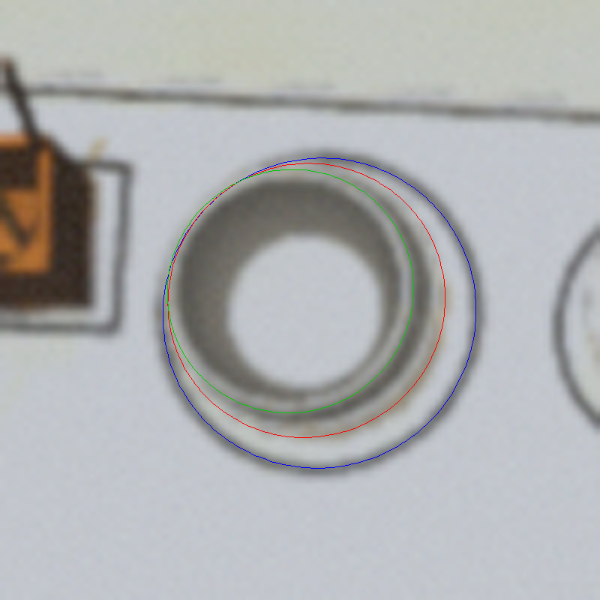

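In both cameras the mortar is about 5 mm and the outer bowl about 4 mm from their ring centres, with paper showing all round. The gripper is clear, so I'm handing in.

```bash
python3 - <<'E'
from rig import manip
print(manip.sign_off(), manip.get_state()["clock"])
E
```

```text
the job is handed in; nothing more can be done
the job is handed in; nothing more can be done
```

I've handed in the kitted tray, at about 24 s of the 72 s limit. By my last checks all three pieces sit inside their outlines. The sign-off gives no verdict, so I can't confirm the result.

- **Spatula:** I picked it up by the handle and laid it flat with the blade at the wide end. It looks centred in its outline, within about 3 mm by the networks' marks.
- **Bowls:** I slid them still nested by moving spread fingers inside the inner bowl, and didn't grip or lift them. The outer bowl is about 4 mm from the larger ring's centre, and the inner is about 6 mm off the outer. Both stand level.
- **Mortar:** I slid it the same way. It lagged the fingers by about 22 mm on the last push and seemed to lean slightly. It settled level once I backed off, and is about 5 mm from the smaller ring's centre.
- **Everything else:** It looks unmoved when I compare the first and last top pictures by eye. The gripper was raised clear of the tray at hand-in.

**Disagreement:** the networks' marks for the mortar's y varied, with -0.017 m from the top camera and -0.022 m from the side, against my overlay's -0.014 m. The side camera also reads y about 4 mm low on the rings. Measured against the ring in that same view the mortar is within about 7 mm, so I trusted the overlays and left it where it was.

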